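Pin back the tensioner lever of the tape unwinder

ROBOT

A 6-joint arm with a two-finger parallel gripper is mounted at the origin on a cart in front of the work surface, level with it; the furniture and walls round the work are solid. World frame = base frame: x ahead of the robot, y to its left, z up, the work surface at z = 0. Lengths are in m, angles in rad, forces in N, time in s.
With the tool pointing down it reaches from about 0.35 to 0.975 m from the base axis. Payload 4.9 kg.
Tool frame: the origin (TCP) lies at the very end of the fingers, on their centre line; the grasp point (between the pads) lies 19 mm behind it; z points along the fingers, x is the direction in which the jaws open and shut, and the axes are right-handed (so a half turn about z gives the same grasp; the last joint's range is limited). The gripper opens to 85 mm and grips with 20 to 120 N. Pads are 22 mm wide; open, the fingers measure 114 mm over their backs; the gripper's body (76 mm by 85 mm) begins 54 mm behind the grasp point. The pads swing forward as they close: fully open they stand 13 mm farther back than shut.
Start: joints at [-0.119, 0.053, 1.613, -0, 1.476, -0.119], TCP at [0.625, 0, 0.231] pointing down, gripper open.
Joint ranges: [-3.01, 3.01], [-1.01, 2.22], [0.06, 2.58], [-1.02, 4.17], [0.09, 2.62], [-3.14, 3.14]. Speed limits (rad/s): [2.57, 2.57, 3.14, 3.14, 3.14, 3.14].

INTERFACE

Orientations are given as a unit quaternion [w, x, y, z].
In Python, from plant import manip, imaging gives the robot as it stands.
- The arm moves only by the shell command python3 -m pendant 'ROWS'. ROWS is JSON, a list that holds one entry, the list of rows, each a list of 7 numbers: the turn, a rotation vector about the world's x, y, z in units of pi rad (1.0 is pi rad), then the shift along the world's x, y, z in units of 250 mm (1.0 is 250 mm), then the opening, from 0 (shut) to 1 (fully open). In form: [[[ax, ay, az, tx, ty, tz, claw], ...]]. A call has 1 to 20 rows; each row shifts and turns the commanded pose from where the row before left it; what a row does not reach is not made up. A row lasts 1/8 s, in which the tool goes at most 62.5 mm and 10.7 degrees, less where a joint would pass 70% of its speed; a pose out of reach is approached as far as the arm can. A call with a number of a shift or a turn outside -1 to 1 is refused whole. A call with a gripper value outside its range is refused whole. The fingers move at their own pace and stop on an object; the grip force is fixed at half the most. Time passes only in rows, so rows that do not move let the fingers close. It gives the time, the measured TCP pose, the force and the opening at its end, in the units of the state.
- manip.state(): the state, without advancing time (a new reading comes with each control period).
- imaging.grab_frame(name): name is "scene" or "side" or "wrist"; returns a dict with "frame" (384x512x3 uint8, blue, green, red), "mtx" (3x3 intrinsics, pixels), "world_to_cam" (4x4, takes a point from world to camera coordinates). Camera axes: x right, y down, z forward; pixel columns grow to the right and rows downward; lengths in m; the calibration is good to about 2 mm. A picture is of the moment at which its call begins. There is no depth.
- manip.job_done(): hands the job in, once; it reports no verdict.
The state is a dict: "time": time; "joint_pos": joint angles; "joint_vel": joint speeds; "joint_efforts": joint torques, N m; "tool_pos": TCP position; "tool_rot": TCP orientation; "contact_force": force on the tool from outside, world axes, zero at the start; "ft_torque": the same for the moment, N m; "gripper_width": opening from 0.0 (shut) to 1.0 (fully open).
Only numpy, scipy, OpenCV 4.12 (cv2) and the standard library are available. Lean on these libraries where they do the work, as an engineer would, in place of code of your own. Each camera call takes 0.05 s, during which the arm holds its last target. There are 200 camera calls.

TASK

The roll of tape has to be changed: take the stop pin out of its holder, use it to swing the sprung lever of the tape unwinder away from the roll, and drop the pin into the round park hole so that it sits fully home, upright, and holds the lever back. Leave the coffee tamper and the milk jug standing where they are.

Things in the scene. Friction and masses are not known exactly. Their poses are not given: they have to be found in the camera images.
- stop_pin: Loose metal stop pin, 0.35 kg, upright in a grey holder block (76x76x20). From below: spigot dia 18, 14 long; aluminium drum dia 50, 40 tall; black round handle dia 28, 52 long, to grip at any yaw. Origin: on its axis at the drum's flat underside, where the spigot begins (20 above the counter); z up. Spigot ends 14 below it, drum top 40 and handle top 92 above it. All mm
- park_hole (a point): Mouth centre of the park hole (round, dia 40, 16 deep, blind) in the unwinder's fixed grey plate (245x152, top 20 above the counter). x: along the plate's long side to the end with the tape roll, y: left of that, z up. With the pin over the hole's centre and its drum touching the lever's -y side, the lever stands at about 0.7 rad. All mm
- pivot (a point): Top of the lever's vertical pivot axis, fixed, 38 mm above the plate; axes as park_hole, from which it lies at x +82, y -27 mm. At rest the lever's steel bar (14 mm wide, 18 to 38 mm above the plate) runs from here straight along -x to its round tip at x -132 mm, passing the hole's centre on its -y side. To swing it back push its -y side towards +y, about level with the hole
- lever (a joint): Angle of the sprung lever in rad: 0 at rest, its rubber roller against the tape roll; grows as the bar's free end swings towards park_hole's +y, to 1.0 at its stop. A spring returns it to 0 when let go; level with the hole it pushes back with 0.7 N at rest, 1.4 N at 0.7 rad
- tamper: Coffee tamper, a bystander: steel foot 58 mm in diameter, brown wooden handle, 83 mm tall. Origin at the centre of its underside, z up
- milk_jug: Small milk jug with a side handle, a bystander: 80 x 74 x 76 mm. Origin at the centre of its underside, z up
- doma_stand: Obstacle, fixed: round wooden board of cookies, 310 mm across and 30 mm tall, under a very clear, solid glass dome 285 mm across, its top 195 mm and its black knob 227 mm above the counter. Origin at the centre of its underside. Keep hand and arm out of it. The board of slices further back, behind the tape roll, has a like dome

How it is judged:
At the end, for the whole second after the job is handed in: The stop pin stands at rest and upright (within 10 degrees) in the park hole, its axis within 15 mm of the hole's centre and its drum's underside less than 5 mm above the plate, and the lever is held back at more than 0.4 rad (value of joint lever above 0.4 rad and horizontal distance between stop_pin and park_hole below 0.015 m and z of stop_pin in the frame of park_hole below 0.005 m and angle between stop_pin's own z axis and vertical below 0.17 rad and linear speed of stop_pin below 0.02 m/s); the robot touches nothing.
It fails at once if the tamper is moved by more than 30 mm or tipped (distance of tamper from where it was at the start of the episode above 0.03 m or angle between tamper's own z axis and vertical above 0.5 rad).
It fails at once if the milk jug is moved by more than 30 mm or tipped (distance of milk_jug from where it was at the start of the episode above 0.03 m or angle between milk_jug's own z axis and vertical above 0.5 rad).
It also fails if it takes over 42 s, if anything falls off the work surface, if the arm or the gripper's body presses on something with over 40 N, if the wrist force passes 120 N, or if a joint passes its speed limit or range.

## Working session

There is one attempt and no reset: what is moved stays moved. The work goes in short steps, Python scripts to look and compute and a shell command to move; the robot and the scene stay as the last step left them, time stands still between calls to the robot, and variables do not carry over. Pictures are saved under pics/ and viewed, about 8 in all and at most 12, crops included, and the job is handed in when it is done.

```bash
mkdir -p pics; ls; cat > h.py <<'E'
import numpy as np, cv2
from plant import manip, imaging
def grab(name, fn=None):
    f=imaging.grab_frame(name); im=np.array(f["frame"])
    if fn: cv2.imwrite("pics/"+fn,im); np.savez("pics/"+fn[:-4]+".npz",K=f["mtx"],T=f["world_to_cam"],im=im)
    return im,np.array(f["mtx"]),np.array(f["world_to_cam"])
def cast(px,K,T,z):
    "pixel -> world point on plane z"
    R,t=T[:3,:3],T[:3,3]; c=-R.T@t
    d=R.T@np.linalg.solve(K,[px[0],px[1],1.0])
    return c+d*(z-c[2])/d[2]
def proj(p,K,T):
    q=K@(T[:3,:3]@np.asarray(p,float)+T[:3,3]); return q[:2]/q[2]
def load(fn):
    d=np.load("pics/"+fn); return d["im"],d["K"],d["T"]
E
python3 - <<'E'
from h import *
a=[grab(n,n+"0.png") for n in ("scene","side","wrist")]
cv2.imwrite("pics/both.png",cv2.resize(np.vstack([a[0][0],a[1][0]]),None,fx=.78,fy=.78))
for n,x in zip("abc",a): print(-x[2][:3,:3].T@x[2][:3,3], x[2][2,:3])
print(manip.state())
E
```

```text
pics
[ 0.11073388 -0.59171332  0.88328008] [ 0.36038324  0.60211247 -0.71244965]
[ 0.30611114 -0.51712776  0.59902752] [ 0.24519468  0.71602076 -0.65360067]
[0.62472336 0.07160169 0.37305232] [-0.00215702 -0.27753937 -0.96071184]
{'time': 0.15, 'joint_pos': array([-1.19006397e-01,  5.31985124e-02,  1.61398810e+00, -3.27784594e-05,
        1.47600268e+00, -1.18980941e-01]), 'joint_vel': array([ 0.00112932, -0.00146716, -0.00522675, -0.0003547 , -0.00072241,
        0.00160133]), 'joint_efforts': array([ 5.10442842e-04, -3.94241810e+01, -3.70721948e+01, -1.15854355e-04,
        4.61802789e-03,  5.00508997e-05]), 'tool_pos': array([6.24508048e-01, 4.60559229e-05, 2.30343919e-01]), 'tool_rot': array([-7.85716281e-05,  9.99999681e-01, -1.11635612e-05, -7.94608684e-04]), 'contact_force': array([-0.63501847, -0.72449557, -0.18170304]), 'ft_torque': array([ 0.04857749, -0.06957349,  0.02741858]), 'gripper_width': 0.998897723257723}
```

View pics/scene0.png

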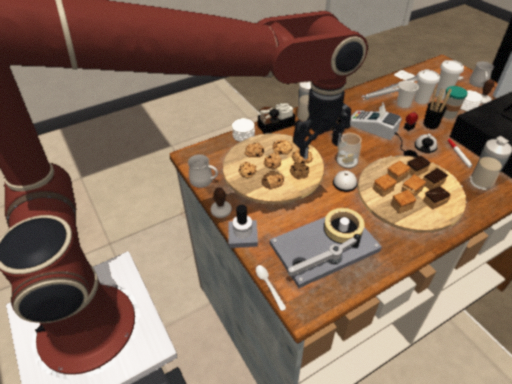

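View pics/side0.png

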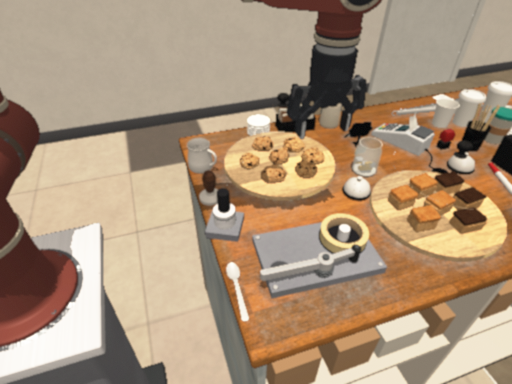

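```bash
python3 - <<'E'
from h import *
im,K,T=load("side0.npz")
a=cv2.resize(im[160:310,190:400],(800,571),interpolation=cv2.INTER_CUBIC)
cv2.imwrite("pics/crop1.png",a)
E
```

```text
(no output)
```

View pics/crop1.png

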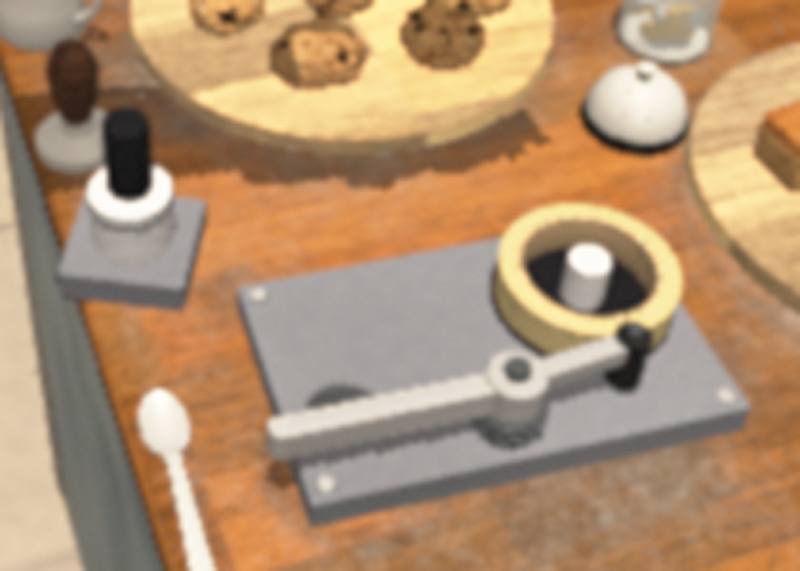

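```bash
python3 - <<'E'
from h import *
im,K,T=load("side0.npz"); ims,Ks,Ts=load("scene0.npz")
c=lambda u,v:(190+u/3.81,160+v/3.807)
W={}
for n,u,v,z in [("handletop",127,122,.112),("drumtopc",130,196,.060),("pivot",517,368,.058),("tip",283,432,.058),("s1",258,294,.02),("s2",326,484,.02),("s3",727,397,.02),
  ("tamper_foot",75,165,.0),("domeboard",340,150,.0),("holderC1",62,283,.02),("holderC2",185,297,.02),("holderC3",205,202,.02)]:
    W[n]=cast(c(u,v),K,T,z); print(n,W[n].round(4), proj(W[n],Ks,Ts).round(1))
x=W["s3"]-W["s2"]; print("len",np.linalg.norm(x),np.linalg.norm(W["s1"]-W["s2"]))
yaw=np.arctan2(x[1],x[0]); d=W["pivot"]-W["tip"]; print(yaw,np.arctan2(d[1],d[0]),np.linalg.norm(d[:2]))
R=np.array([[np.cos(yaw),-np.sin(yaw)],[np.sin(yaw),np.cos(yaw)]])
h=W["pivot"][:2]+R@[-.082,.027]; print("hole",h)
u=proj([*h,.02],K,T); print("hole px side",u,"crop",(u-[190,160])*3.81)
# handle by black mask in both views
for im,K,T,roi in ((im,K,T,(170,225,205,245)),(ims,Ks,Ts,(195,240,225,260))):
    r=im[roi[0]:roi[1],roi[2]:roi[3]].max(2)<60
    n,l,s,cc=cv2.connectedComponentsWithStats(r.astype(np.uint8)); i=1+s[1:,4].argmax(); print("black",s[i],cc[i]+[roi[2],roi[0]], cast(cc[i]+[roi[2],roi[0]],K,T,.086))
E
```

```text
handletop [0.4298 0.04   0.112 ] [241.8 208.7]
drumtopc [0.4274 0.0348 0.06  ] [242.7 224. ]
pivot [ 0.5825 -0.1496  0.058 ] [335.2 248.3]
tip [ 0.4551 -0.1485  0.058 ] [291.7 270.9]
s1 [ 0.4851 -0.0271  0.02  ] [274.4 240.6]
s2 [ 0.4752 -0.1595  0.02  ] [300.5 279.5]
s3 [ 0.6998 -0.1776  0.02  ] [376.4 245.5]
tamper_foot [0.4141 0.1366 0.    ] [221.6 216.2]
domeboard [0.5865 0.0944 0.    ] [281.3 202.1]
holderC1 [0.3795 0.0175 0.02  ] [230.4 245.9]
holderC2 [ 0.4444 -0.0159  0.02  ] [258.7 244.2]
holderC3 [0.4792 0.0557 0.02  ] [256.2 220.9]
len 0.22536189093062697 0.13275591076047324
-0.08045277894425784 -0.008504623758379057 0.1274629054774951
hole [ 0.50295931 -0.11609617]
hole px side [280.41679174 266.10814814] crop [344.48797654 404.2720444 ]
black [ 13  19  11  23 222] [223.0990991  199.60810811] [0.42926212 0.04522782 0.086     ]
black [ 11  10  11  19 169] [241.27810651 213.36686391] [0.43161833 0.047885   0.086     ]
```

```bash
python3 -m pendant '[[[0,0,0,-0.19,0.04,0,1],[0,0,0,-0.19,0.04,0,1],[0,0,0,-0.2,0.04,0,1],[0,0,0,-0.2,0.05,0,1],[0,0,0,0,0,0,1],[0,0,0,0,0,0,1]]]'
python3 - <<'E'
from h import *
im,K,T=load("side0.npz")
for p in ((225,163),(336,160),(279,196),(279,133)): print(cast(p,K,T,.03))
im,K,T=grab("wrist","w1.png"); print(-T[:3,:3].T@T[:3,3]); print(proj([.43,.042,.112],K,T)); print(manip.state()["tool_pos"])
E
```

```text
time: 0.9
tool_pos: [0.4303, 0.0424, 0.2315]
tool_rot: [0.0, 1.0, 0.0, 0.001]
contact_force: [0.1, -0.6, -0.2]
gripper_width: 0.999
[0.48707159 0.25136138 0.03      ]
[0.78487015 0.16650788 0.03      ]
[0.57665028 0.07562107 0.03      ]
[0.68774102 0.35095868 0.03      ]
[0.4301753  0.11403402 0.37441009]
[253.7589892 188.0196003]
[0.43068968 0.04232533 0.23160356]
```

View pics/w1.png

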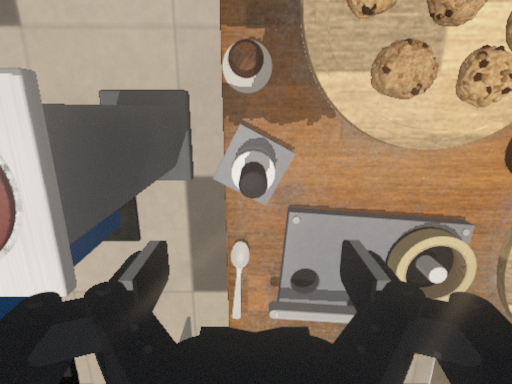

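```bash
python3 - <<'E'
from h import *
im,K,T=load("w1.npz")
g=im.max(2)
r=(g[262:300,284:326]<50).astype(np.uint8); n,l,s,c=cv2.connectedComponentsWithStats(r); i=1+s[1:,4].argmax(); print(s[i],c[i]+[284,262])
r=(g[140:215,225:285]<50).astype(np.uint8); n,l,s,c=cv2.connectedComponentsWithStats(r); i=1+s[1:,4].argmax(); print(s[i]+[225,140,0,0,0],c[i]+[225,140])
for n,p,z in [("hole",(304,280),.02),("hl",(290,280),.02),("hr",(319,280),.02),("s1",(296,218),.02),("s4",(464,228),.02),("tipctr",(277,313),.058),("handle",(253.3,186.5),.112),("tamper",(247,66),.0)]: print(n,cast(p,K,T,z).round(4))
cv2.imwrite("pics/w1c.png",cv2.resize(im[190:330,220:380],(800,700))[:600])
E
```

```text
[23 22  1  1  1] [307. 284.]Traceback (most recent call last):
  File "<stdin>", line 5, in <module>
ValueError: attempt to get argmax of an empty sequence
```

```bash
python3 - <<'E'
from h import *
im,K,T=load("w1.npz")
g=im.max(2)
def blob(x0,y0,x1,y1,th):
    r=(g[y0:y1,x0:x1]<th).astype(np.uint8); n,l,s,c=cv2.connectedComponentsWithStats(r); i=1+s[1:,4].argmax(); print(s[i]+[x0,y0,0,0,0],c[i]+[x0,y0])
print(g[280,284:326], g[181,235:275])
blob(284,262,326,300,78); blob(225,140,285,215,75)
for n,p,z in [("hole",(304,280),.02),("hl",(290,280),.02),("hr",(319,280),.02),("s1",(296,218),.02),("s4",(464,228),.02),("tipctr",(277,313),.058),("handle",(253.3,186.5),.112),("tamper",(247,66),.0)]: print(n,cast(p,K,T,z).round(4))
cv2.imwrite("pics/w1c.png",cv2.resize(im[210:330,220:380],(800,600)))
E
```

```text
[155 153 153 154 158 145 109  65  60  58  58  57  57  57  57  57  56  53
  58  56  57  59  62  60  64  60  61  62  58  63  66  78  79  80  89 121
 144 150 151 152 149 147] [235 235 235 215 116  72  87  89  89  89  89  91  91  90  89  93  92  91
  86  88  91  89  90  86  87  88  87  84  85  79  77  86 180 234 234 235
 234 224 191 162]
[291 269  26  20 373] [303.78552279 278.26273458]
[240 162  26  19 213] [253.07511737 169.15492958]
hole [ 0.4997 -0.116   0.02  ]
hl [ 0.4802 -0.1159  0.02  ]
hr [ 0.5206 -0.116   0.02  ]
s1 [ 0.4849 -0.0238  0.02  ]
s4 [ 0.7068 -0.038   0.02  ]
tipctr [ 0.4598 -0.1398  0.058 ]
handle [0.4296 0.0435 0.112 ]
tamper [0.422 0.162 0.   ]
```

View pics/w1c.png

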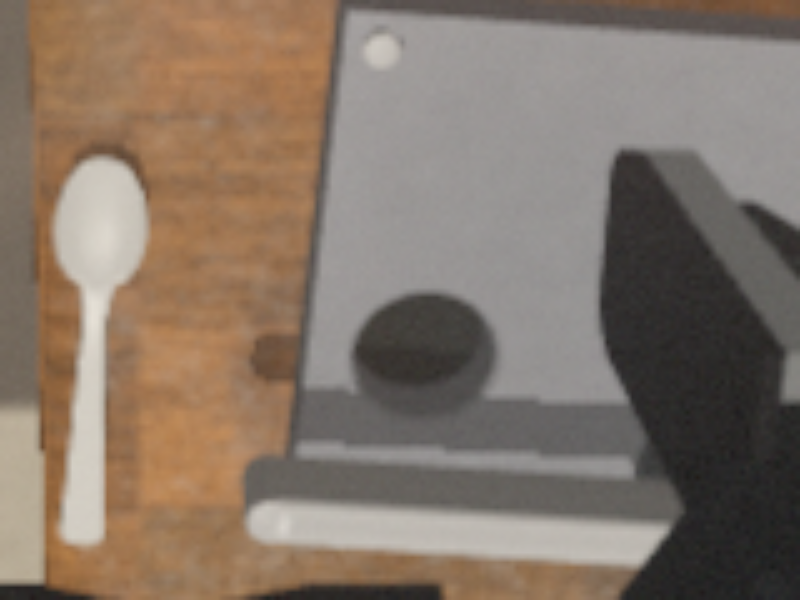

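```bash
python3 -m pendant '[[[0,0,0,0,0,-0.2,1],[0,0,0,0,0,-0.2,1],[0,0,0,0,0,-0.14,1],[0,0,0,0,0,-0.1,1],[0,0,0,0,0,0,1],[0,0,0,0,0,0,0],[0,0,0,0,0,0,0],[0,0,0,0,0,0,0],[0,0,0,0,0,0,0],[0,0,0,0,0,0,0],[0,0,0,0,0,0,0]]]'; python3 -m pendant '[[[0,0,0,0,0,0.08,0],[0,0,0,0,0,0.12,0],[0,0,0,0,0,0.12,0],[0,0,0,0,0,0.08,0],[0,0,0,0,0,0,0],[0,0,0,0,0,0,0]]]'
python3 - <<'E'
from h import *
a,K,T=grab("side","s2.png"); b,_,_=grab("wrist","w2.png")
cv2.imwrite("pics/v2.png",np.hstack([cv2.resize(a[110:300,190:400],(400,362)),cv2.resize(b,(400,300),interpolation=cv2.INTER_AREA)[:].copy() if 0 else cv2.copyMakeBorder(cv2.resize(b,(400,300)),0,62,0,0,0)]))
E
```

```text
time: 2.33
tool_pos: [0.4306, 0.0424, 0.0724]
tool_rot: [0.0, 1.0, 0.0, 0.001]
contact_force: [-1.4, -0.1, 5.1]
gripper_width: 0.312
time: 3.08
tool_pos: [0.429, 0.0426, 0.1695]
tool_rot: [-0.0, 1.0, 0.0, -0.001]
contact_force: [0.0, 0.1, -2.8]
gripper_width: 0.312
```

View pics/v2.png

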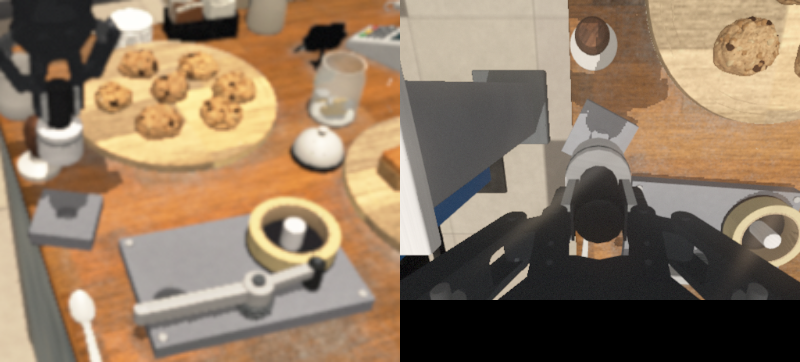

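```bash
python3 -m pendant '[[[0,0,0,0.03,-0.1,0,0],[0,0,0,0.06,-0.2,0,0],[0,0,0,0.06,-0.21,0,0],[0,0,0,0.06,-0.21,0,0],[0,0,0,0.04,-0.15,0,0],[0,0,0,0.02,-0.07,0,0],[0,0,0,0,0,0,0],[0,0,0,0,0,-0.1,0],[0,0,0,0,0,-0.1,0],[0,0,0,0,0,-0.07,0],[0,0,0,0,0,-0.04,0],[0,0,0,0,0,0,0]]]'
python3 - <<'E'
from h import *
a,K,T=grab("side","s3.png"); cv2.imwrite("pics/v3.png",cv2.resize(a[140:320,200:410],(700,600)))
p=manip.state()["tool_pos"]; print(p,manip.state()["contact_force"]); t=np.array([.501,-.117]); print("d units",(t-p[:2])/.25)
E
```

```text
time: 4.68
tool_pos: [0.4971, -0.1919, 0.0932]
tool_rot: [-0.0, 1.0, 0.0, -0.001]
contact_force: [0.3, 0.6, -2.9]
gripper_width: 0.311
[ 0.49770156 -0.19234907  0.09410046] [-0.04317574 -0.50297841 -3.48871595]
d units [0.01319377 0.30139627]
```

View pics/v3.png

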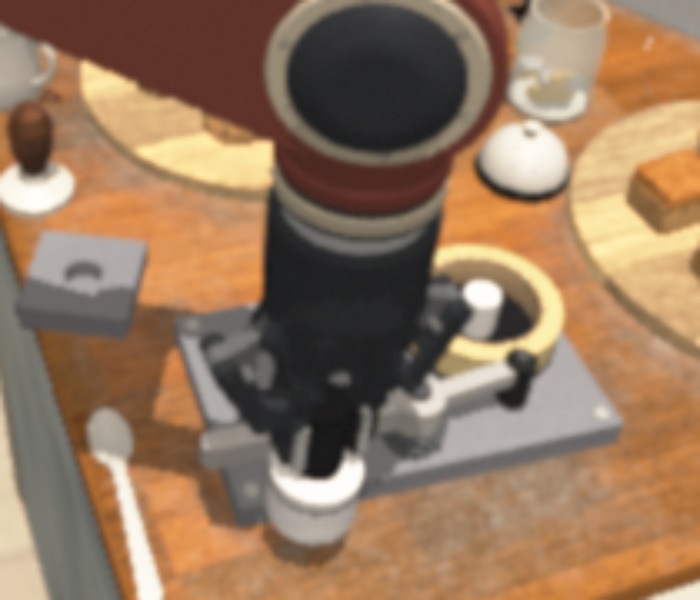

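```bash
python3 -m pendant '[[[0,0,0,0,0,-0.01,0],[0,0,0,0.002,0.04,0,0],[0,0,0,0.002,0.04,0,0],[0,0,0,0.002,0.04,0,0],[0,0,0,0.002,0.04,0,0],[0,0,0,0.002,0.04,0,0],[0,0,0,0.002,0.04,0,0],[0,0,0,0.002,0.04,0,0],[0,0,0,0,0.025,0,0],[0,0,0,0,0,0,0],[0,0,0,0,0,0,0]]]'
python3 - <<'E'
from h import *
a,K,T=grab("side","s4.png"); b,K,T=grab("wrist","w4.png")
cv2.imwrite("pics/v4.png",np.hstack([cv2.resize(a[160:320,210:390],(400,356)),cv2.resize(b[120:384,110:402],(400,356))]))
p=manip.state()["tool_pos"]; print(p,manip.state()["contact_force"]); t=np.array([.501,-.117]); print("d units",(t-p[:2])/.25)
E
```

```text
time: 6.1
tool_pos: [0.5005, -0.1161, 0.091]
tool_rot: [-0.0, 1.0, -0.0, -0.001]
contact_force: [-1.8, -0.6, -2.6]
gripper_width: 0.312
[ 0.5006029  -0.11628049  0.09100272] [-2.06330361  0.30884903 -3.58665798]
d units [ 0.00158841 -0.00287806]
```

View pics/v4.png

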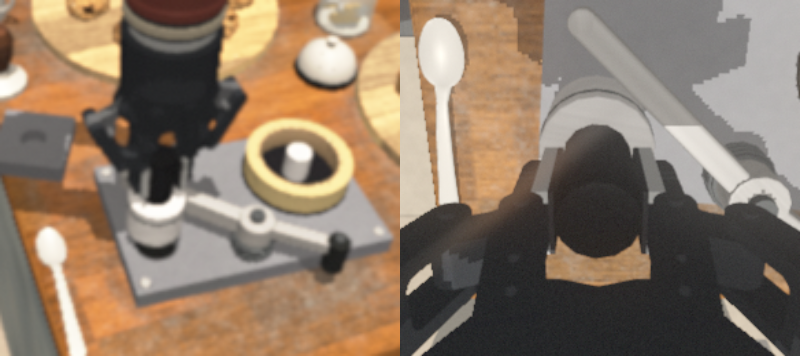

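```bash
python3 -m pendant '[[[0,0,0,0,0,-0.02,0],[0,0,0,0,0,-0.02,0],[0,0,0,0,0,-0.02,0],[0,0,0,0,0,-0.015,0],[0,0,0,0,0,0,0],[0,0,0,0,0,0,0]]]'
```

```text
time: 6.95
tool_pos: [0.5009, -0.1163, 0.0725]
tool_rot: [0.0, 1.0, 0.0, -0.0]
contact_force: [-1.7, -1.7, -1.9]
gripper_width: 0.307
```

```bash
python3 -m pendant '[[[0,0,0,0,0,-0.003,0],[0,0,0,0,0,0,0.5],[0,0,0,0,0,0,0.7],[0,0,0,0,0,0,1],[0,0,0,0,0,0,1],[0,0,0,0,0,0,1],[0,0,0,0,0,0.1,1],[0,0,0,0,0,0.2,1],[0,0,0,0,0,0.2,1],[0,0,0,0,-0.1,0.2,1],[0,0,0,0,-0.1,0.1,1],[0,0,0,0,0,0,1],[0,0,0,0,0,0,1]]]'
python3 - <<'E'
from h import *
a,K,T=grab("side","s5.png"); b,K2,T2=grab("wrist","w5.png")
cv2.imwrite("pics/v5.png",np.hstack([cv2.resize(a[130:320,200:410],(400,362)),cv2.resize(b,(400,362))]))
for z in (.02,.06,.112): print(z,"expected side",proj([.501,-.117,z],K,T),"wrist",proj([.501,-.117,z],K2,T2))
E
```

```text
time: 8.57
tool_pos: [0.5004, -0.1656, 0.2702]
tool_rot: [-0.001, 1.0, -0.0, -0.001]
contact_force: [-0.2, -0.0, -0.4]
gripper_width: 0.998
0.02 expected side [279.69139929 266.69920449] wrist [255.38115839 126.68043608]
0.06 expected side [280.76266311 254.05999327] wrist [255.40995338 128.70172013]
0.112 expected side [282.28362432 236.11506737] wrist [255.45859554 132.11619005]
```

View pics/v5.png

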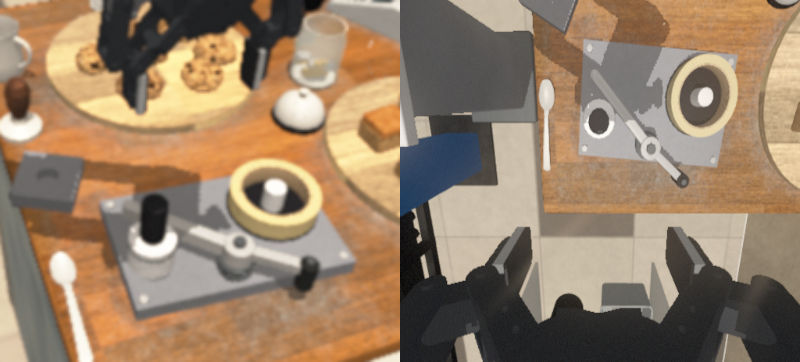

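```bash
python3 -c "
from h import *
print(manip.state()['contact_force'],manip.state()['time']); print(manip.job_done())"
```

```text
[-0.19397435  0.03260487 -0.5274952 ] 8.675
the job is handed in; nothing more can be done
None
```

The stop pin is in the park hole and holding the lever back. I handed the job in at 8.7 s on the robot's clock.

I gripped the pin by its handle, lifted it from the holder and lowered it on the lever's -y side. I then pushed the lever back with the drum until the pin was over the hole, lowered it, let go and moved clear.

**Last checks:**
- **Pin:** in both the side and wrist views it stands upright, with its handle top within about 2 mm of where a seated pin in the hole should be. At release the tool height was 72.5 mm, against 72.4 mm at the grasp. Both seats are at the same height, so the drum is on the plate.
- **Lever:** it is held at about 0.7 to 0.8 rad, judged roughly from the wrist picture; the requirement is above 0.4.
- **Bystanders:** the arm never went near the tamper or the milk jug. Neither looks out of place in the last picture, though I did not measure their positions again.
- **Robot:** the open gripper is well above everything, with only about 0.5 N on the wrist, so it touches nothing.

One reading disagreed: the lever-tip pixel in the first side view gave a bar direction 0.07 rad off the plate's. I used the plate's screws and the wrist view of the hole instead; these agreed to about 3 mm. No check failed.

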